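# Close and clip the packed storage box

## Task

The storage box with the white pots in it is packed: push its open lid fully shut with the fingertips, then push the clip on the lid's front edge down flat against the front of the box. Only push from outside: do not take hold of the lid, reach under it or open it wider. Leave the empty box open, and leave the pots and everything else as they stand.

Things in the scene. Friction and masses are not known exactly. Their poses are not given: they have to be found in the camera images.
- pack_box: the storage box that holds five white pots: clear plastic, 200 (along its x) x 170 (its y) x 110 mm tall, 4 mm walls, fixed to the table; origin at the centre of its underside. Its front (clip side) looks along its own -x, roughly at the robot; the lid hinges along its far (+x) rim.
- pack_lid (a joint): angle of that box's lilac lid, rad: 0 = shut, level on the rim; 1.57 = upright. Stiff hinge (0.4 N m friction): it stays where left. Hinge axis along the box's y, at x = +104 mm, z = 112 mm in the box's frame. The lid reaches 208 mm from the axis, is 182 mm wide; its outer face lies 7 mm outside the plane through the axis, with a border under 2 mm proud.
- pack_lid_top (a point): point on the lid's outer face (the top when shut), on its midline, 170 mm from the hinge axis: a good place to push. Its axes turn with the lid: -x points from the hinge to the lid's free edge, z out of the outer face; parallel to the box's axes when shut.
- pack_clip (a joint): angle of the clip, rad relative to the lid: a lilac flap 60 mm wide, 42 long, 4 thick, hinged at the middle of the lid's front edge. 0 = folded at right angles to the lid (flat on the box's front, lid shut), 1.57 = straight out in the lid's plane. 0.03 N m friction: stays where left. Hinge axis along the box's y; lid shut, it is at x = -106, z = 112 mm in the box's frame.
- pack_clip_face (a point): point on the clip's outer face, on its midline, 30 mm from the clip's hinge axis and 5 mm off the plane through it. That face looks up when the clip stands straight out from the shut lid, and along the box's -x when clipped. Its axes turn with the clip, parallel to the box's when lid and clip are closed.
- spare_box: the empty storage box, otherwise identical and also with an open lid and clip; it may stand left or right of the other. To be left open. Origin at the centre of its underside.
- spare_lid (a joint): angle of the empty box's lid, as for the other
- spare_clip_face (a point): point on the empty box's clip, as for the other
- pot0: one of the five white pots standing in the box to be closed, 42 mm diameter, 85 mm tall, below the rim; origin under its centre
- pot1: one of the five white pots standing in the box to be closed, 42 mm diameter, 85 mm tall, below the rim; origin under its centre
- pot2: one of the five white pots standing in the box to be closed, 42 mm diameter, 85 mm tall, below the rim; origin under its centre
- pot3: one of the five white pots standing in the box to be closed, 42 mm diameter, 85 mm tall, below the rim; origin under its centre
- pot4: one of the five white pots standing in the box to be closed, 42 mm diameter, 85 mm tall, below the rim; origin under its centre
- jar: bystander: white screw-top jar, 48 mm diameter, 90 mm tall, standing between the boxes; origin under its centre
- flask: bystander: white bottle, 60 mm diameter, 170 mm tall, standing; origin under its centre
- tape: bystander: cardboard tape core lying flat, 90 mm outside diameter, 24 mm tall; origin under its centre
- carton: bystander: white carton 100 x 170 x 70 mm; origin under its centre
- small_carton: bystander: brown carton 60 x 100 x 40 mm; origin under its centre
- cup: bystander: grey open cup, 72 mm across the rim, 95 mm tall; origin under its centre

How it is judged:
By the outcome, as a careful person would: the job done as asked, in the order asked, and still so for the second after the job is handed in, with the robot touching nothing.
It also fails if it takes over 48 s, if anything falls off the work surface, if the arm or the gripper's body presses on something with over 40 N, if the wrist force passes 120 N, or if a joint passes its speed limit or range.

## Robot

A 6-joint arm with a two-finger parallel gripper is mounted at the origin on the work surface. World frame = base frame: x ahead of the robot, y to its left, z up, the work surface at z = 0. Lengths are in m, angles in rad, forces in N, time in s.
With the tool pointing down it reaches from about 0.325 to 0.9 m from the base axis. Payload 6.1 kg.
Tool frame: the origin (TCP) lies at the very end of the fingers, on their centre line; the grasp point (between the pads) lies 19 mm behind it; z points along the fingers, y is the direction in which the jaws open and shut (so a half turn about z gives the same grasp; the last joint's range is limited). The gripper opens to 87 mm and grips with 3 to 60 N. Pads are 19 mm wide; open, the fingers measure 117 mm over their backs; the gripper's body (75 mm by 190 mm) begins 51 mm behind the grasp point.
Start: joints at [-0.126, 0.22, 1.526, -0, 1.395, -0.126], TCP at [0.625, -0, 0.199] pointing down, gripper open.
Joint ranges: [-2.98, 2.98], [-0.91, 2.08], [0.09, 2.57], [-1.24, 4.39], [0.2, 2.65], [-2.68, 2.68]. Speed limits (rad/s): [2.57, 2.57, 3.01, 3.14, 3.14, 3.14].

## Interface

Orientations are given as a rotation vector (axis times angle).
In Python, from rig import manip, cams gives the robot as it stands.
- The arm moves only by the tool move_arm, never from a script. Its argument "series" is a list of rows, each a list of 7 numbers: the shift along the tool's x, y, z in mm, then the turn, a rotation vector about the tool's x, y, z in degrees, then the closure in counts, from 0 (fully open) to 255 (shut). A call has 1 to 5 rows; each row shifts and turns the commanded pose from where the row before left it, along the tool's axes as they then stand; what a row does not reach is not made up. A row lasts 1/8 s, in which the tool goes at most 62.5 mm and 10.7 degrees, less where a joint would pass 70% of its speed; a pose out of reach is approached as far as the arm can. A call with a gripper value outside its range is refused whole. The fingers move at their own pace and stop on an object; "force" is the grip in N (left out, the last holds). Time passes only in rows, so rows that do not move let the fingers close. It gives the time, the measured TCP pose, the force and the opening at its end, in the units of the state.
- manip.get_state(): the state, without advancing time (a new reading comes with each control period).
- cams.snapshot(name): name is "scene" or "side" or "wrist"; returns a dict with "img" (384x512x3 uint8, red, green, blue), "range_z" (384x512 float32, m along the optical axis (not along the pixel's ray), 0 where there is no reading), "K" (3x3 intrinsics, pixels), "k1" (the pictures are not rectified: a ray, as slopes to the right and down, at radius r is drawn at 1 + k1 r^2 times it, then the intrinsics apply), "eye" and "orientation" of the camera in the world; the wrist camera has in their place "hand_eye" (4x4, takes a point from camera to tool coordinates, whose origin is the TCP and whose axes are the flange's). Camera axes: x right, y down, z forward; pixel columns grow to the right and rows downward; lengths in m; the calibration is good to about 2 mm. A picture is of the moment at which its call begins: read the wrist's pose just before it.
- manip.finish_job(): hands the job in, once; it reports no verdict.
The state is a dict: "t": time; "qpos": joint angles; "dq": joint speeds; "joint_efforts": joint torques, N m; "position": TCP position; "orientation": TCP orientation; "wrist_force": force on the tool from outside, world axes, zero at the start; "torque": the same for the moment, N m; "grip_width": finger opening in m.
Only numpy, scipy, OpenCV 4.12 (cv2) and the standard library are available. Lean on these libraries where they do the work, as an engineer would, in place of code of your own. Each camera call takes 0.05 s, during which the arm holds its last target. There are 200 camera calls.

## Working session

There is one attempt and no reset: what is moved stays moved. The work goes in short steps, Python scripts to look and compute and a tool call to move; the robot and the scene stay as the last step left them, time stands still between calls to the robot, and variables do not carry over. Pictures are saved under pics/ and viewed, about 8 in all and at most 12, crops included, and the job is handed in when it is done.

Besides the shell and the picture viewer there is one more tool, called as name(argument=value, ...), one argument or row to a line, values as JSON. move_arm: Moves the arm, as the interface text tells. Its arguments: {"type":"object","properties":{"series":{"type":"array"},"force":{"type":"number"}},"required":["series"]}

```bash
mkdir -p pics; ls
cat > h.py <<'E'
import numpy as np, cv2
from scipy.spatial.transform import Rotation as R
from rig import manip, cams
def cam(n):
    st=manip.get_state(); s=cams.snapshot(n)
    if n=="wrist":
        T=np.eye(4);T[:3,:3]=R.from_rotvec(st["orientation"]).as_matrix();T[:3,3]=st["position"];T=T@s["hand_eye"]
    else:
        T=np.eye(4);o=np.array(s["orientation"]);T[:3,:3]=o if o.shape==(3,3) else R.from_rotvec(o).as_matrix();T[:3,3]=s["eye"]
    s["T"]=T;return s
def cloud(s):
    K=s["K"];v,u=np.mgrid[:384,:512].astype(float)
    p=np.stack([u.ravel(),v.ravel()],-1)[:,None]
    d=cv2.undistortPoints(p,K,np.array([s["k1"],0,0,0.])).reshape(384,512,2)
    z=s["range_z"];P=np.dstack([d*z[...,None],z])
    W=P@s["T"][:3,:3].T+s["T"][:3,3];W[z==0]=np.nan;return W
def save(n,img,k=1):
    cv2.imwrite("pics/"+n,cv2.resize(img[...,::-1],None,fx=k,fy=k,interpolation=cv2.INTER_CUBIC))
E
python3 - <<'E'
from h import *
for n in("scene","side"):
    s=cam(n);np.savez(n,W=cloud(s),img=s["img"],T=s["T"],K=s["K"]);save(n+"0.png",s["img"],1.5);print(n,s["T"].round(3),np.shape(s["orientation"]),s["k1"])
print(manip.get_state())
E
```

```text
pics
scene [[ 0.808 -0.551  0.21   0.249]
 [-0.59  -0.752  0.294 -0.352]
 [-0.004 -0.362 -0.932  1.23 ]
 [ 0.     0.     0.     1.   ]] (3,) 0.027128131332340377
side [[ 0.728 -0.522  0.444 -0.057]
 [-0.685 -0.547  0.48  -0.646]
 [-0.008 -0.654 -0.757  1.107]
 [ 0.     0.     0.     1.   ]] (3,) 0.0553359566366467
{'t': 0.1, 'qpos': array([-1.26117805e-01,  2.21150201e-01,  1.52750168e+00, -1.30797771e-05,
        1.39470535e+00, -1.26091674e-01]), 'dq': array([ 0.00152922, -0.0019388 , -0.00176625, -0.00105981,  0.00053602,
       -0.00074568]), 'joint_efforts': array([ 7.49785686e-04, -4.95945239e+01, -3.88519800e+01,  7.01414770e-02,
        5.15591155e-02, -7.55870246e-05]), 'position': array([6.24394927e-01, 5.70080288e-05, 1.97942234e-01]), 'orientation': array([-2.22048692e+00, -2.22043401e+00,  1.71311772e-03]), 'wrist_force': array([-0.42894843,  0.06198386, -0.57931001]), 'torque': array([-0.02559523,  0.0070588 , -0.06590063]), 'grip_width': 0.08729369573854548}
```

View pics/scene0.png

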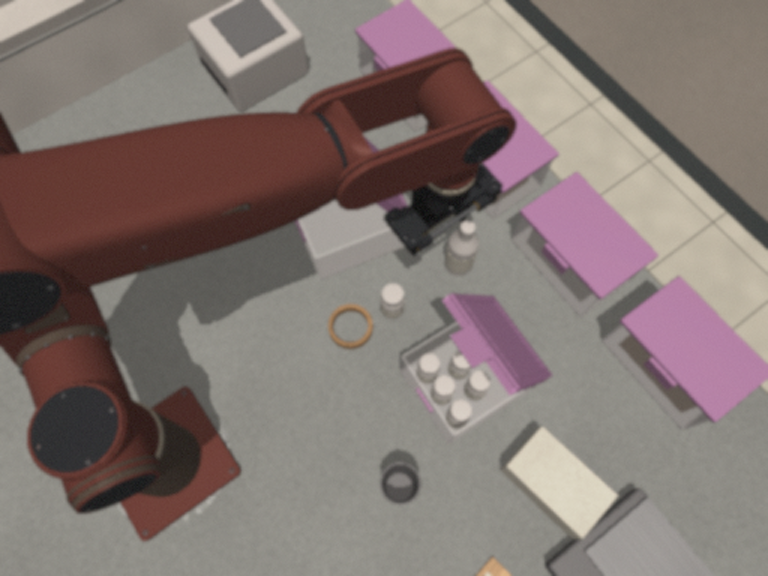

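View pics/side0.png

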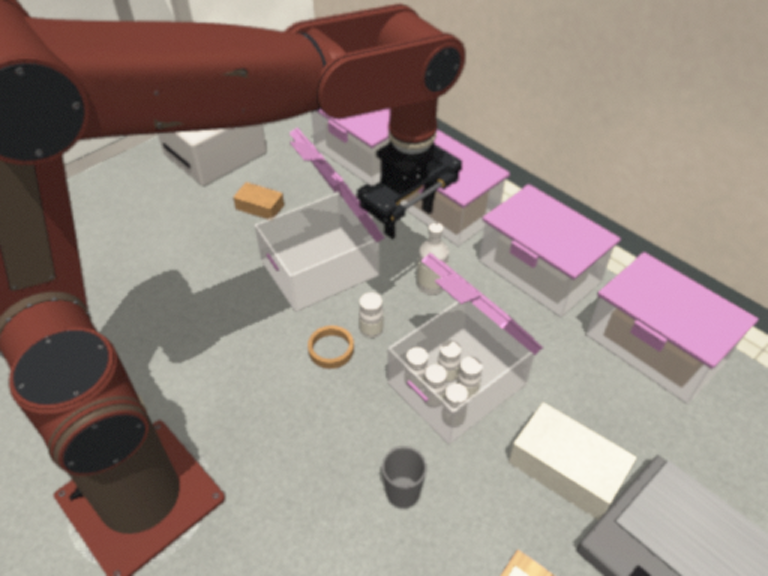

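The packed box is the right-hand one: pots near scene pixel (455,385) of 768x576, lid at (500,345), front catch at (425,400). The flask stands behind the lid at (462,245), the jar at (392,298) and the cup at (400,483). The spare box is to the left, under the arm.

Run:
```python
from h import *
def hue(img): return cv2.cvtColor(img,cv2.COLOR_RGB2HSV)
for n,box in(("scene",(285,385,185,275)),("side",(255,365,165,275))):
    d=np.load(n+".npz");W=d["W"];h=hue(d["img"]).astype(int)
    m=(h[...,0]>135)&(h[...,0]<165)&(h[...,1]>60)
    M=np.zeros_like(m);x0,x1,y0,y1=box;M[y0:y1,x0:x1]=1
    k,lab,st,c=cv2.connectedComponentsWithStats((m&M).astype(np.uint8))
    for i in range(1,k):
        P=W[lab==i];P=P[np.isfinite(P).all(1)]
        if len(P)<8: continue
        print(n,st[i],len(P),P.min(0).round(3),P.max(0).round(3),np.median(P,0).round(3))
        if len(P)>300:
            for _ in range(3):
                c0=P.mean(0);nn=np.linalg.svd(P-c0,full_matrices=0)[2];e=(P-c0)@nn[2];P=P[abs(e)<max(.006,2*e.std()*0+.006)]
            print(" plane",c0.round(3),nn.round(3),e.std(),len(P))
            for j in(0,1):
                a=(P-c0)@nn[j];print("  ext",np.percentile(a,[0,1,99,100]).round(3))
    # rims/walls: points z .07-.13 near
    q={"scene":[(406,353),(455,434),(519,397)],"side":[(389,350),(452,410),(530,357)]}[n]
    for u,v in q:
        w=W[int(v/1.5)-2:int(v/1.5)+3,int(u/1.5)-2:int(u/1.5)+3].reshape(-1,3);print(" corner",u,v,w[np.nanargmax(w[:,2])].round(3))
d=np.load("scene.npz")
for nm,u,v in(("p",428,361),("p",460,360),("p",444,382),("p",478,377),("p",460,405),("jar",392,292),("flask",467,228),("cup",400,470),("cart",545,440)):
    print(nm,np.nanmedian(d["W"][int(v/1.5)-1:int(v/1.5)+2,int(u/1.5)-1:int(u/1.5)+2].reshape(-1,3),0).round(3))
```

```text
scene [ 296  197   70   65 2306] 2291 [ 0.497 -0.307  0.124] [ 0.653 -0.122  0.305] [ 0.562 -0.217  0.257]
 plane [ 0.584 -0.221  0.22 ] [[-0.587 -0.012  0.81 ]
 [ 0.035  0.999  0.04 ]
 [ 0.809 -0.052  0.585]] 0.0023909824265990684 1534
  ext [-0.117 -0.109  0.095  0.099]
  ext [-0.087 -0.084  0.091  0.099]
 corner 406 353 [ 0.456 -0.122  0.112]
 corner 455 434 [ 0.446 -0.288  0.112]
 corner 519 397 [ 0.579 -0.297  0.11 ]
side [341 165  24  13 201] 199 [ 0.801 -0.19   0.097] [ 0.838 -0.115  0.135] [ 0.81  -0.158  0.123]
side [282 170  78  65 868] 865 [ 0.495 -0.311  0.117] [ 0.641 -0.121  0.306] [ 0.533 -0.237  0.284]
 plane [ 0.541 -0.239  0.268] [[-0.283  0.833  0.476]
 [ 0.523  0.55  -0.651]
 [-0.804  0.064 -0.591]] 0.0034067358343497713 482
  ext [-0.156 -0.147  0.102  0.104]
  ext [-0.055 -0.05   0.094  0.108]
side [272 254  13  13  37] 37 [ 0.442 -0.23   0.075] [ 0.45  -0.183  0.083] [ 0.446 -0.206  0.078]
 corner 389 350 [ 0.462 -0.125  0.111]
 corner 452 410 [ 0.442 -0.284  0.112]
 corner 530 357 [ 0.622 -0.304  0.111]
p [ 0.493 -0.152  0.088]
p [ 0.54  -0.187  0.088]
p [ 0.494 -0.201  0.087]
p [ 0.548 -0.231  0.088]
p [ 0.488 -0.252  0.089]
jar [ 0.52  -0.003  0.089]
flask [ 0.689 -0.01   0.171]
cup [ 0.337 -0.275  0.041]
cart [ 0.577 -0.389  0.069]
```

move_arm(
  series=[
    [0, 0, -45, 0, 0, 10.5, 255],
    [0, 0, -45, 0, 0, 10.5, 255],
    [0, 0, -45, 0, 0, 10.5, 255],
    [0, 0, -40, 0, 0, 10.5, 255],
    [0, 0, 0, 0, 0, 10.5, 255],
  ],
  force=20,
)

```text
t: 0.72
position: [0.6264, -0.0001, 0.3786]
orientation: [2.975, 1.0, 0.01]
wrist_force: [1.1, -0.2, 0.3]
grip_width: 0.045
```

move_arm(
  series=[
    [0, 0, 0, 0, 0, 10.5, 255],
    [0, 0, 0, 0, 0, 10.5, 255],
    [0, 0, 0, 0, 0, 10.5, 255],
    [0, 0, 0, 0, 0, 10, 255],
    [0, 50, 0, 0, 0, 0, 255],
  ],
)

```text
t: 1.35
position: [0.6216, -0.0476, 0.3734]
orientation: [-3.139, 0.106, 0.001]
wrist_force: [0.9, -0.5, -0.2]
grip_width: 0.002
```

move_arm(
  series=[
    [0, 50, 0, 0, 0, 0, 255],
    [0, 50, 0, 0, 0, 0, 255],
    [0, 0, 0, 0, 0, 0, 255],
  ],
)

```text
t: 1.72
position: [0.6137, -0.1532, 0.3727]
orientation: [3.139, -0.117, -0.003]
wrist_force: [-0.5, 0.2, 0.1]
grip_width: 0.0005
```

Run:
```python
from h import *
st=manip.get_state();print(st["t"],st["position"],R.from_rotvec(st["orientation"]).as_matrix().round(3),st["qpos"].round(2),st["wrist_force"],st["grip_width"])
s=cam("wrist");np.savez("w1",W=cloud(s),img=s["img"]);
s2=cam("scene");np.savez("s2",W=cloud(s2),img=s2["img"])
a=np.hstack([s["img"],s2["img"]]);save("w1.png",s["img"],1.5)
```

```text
1.725 [ 0.61368715 -0.15315684  0.37274304] [[ 0.997 -0.075 -0.002]
 [-0.075 -0.997 -0.   ]
 [-0.002  0.    -1.   ]] [-0.37  0.19  1.24 -0.    1.71  1.28] [-0.51157104  0.22805941  0.05299783] 0.00045620373105668895
```

View pics/w1.png

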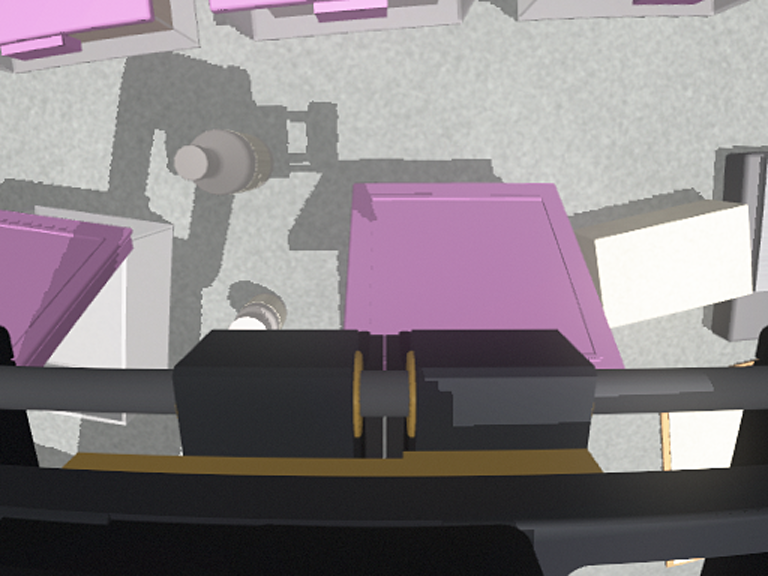

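The wrist view shows the lid's outer face, with its hinge-edge corners at about (355,184) and (556,184). The flask is at (215,160), and the carton's corner just to the right of the lid at (595,240). The clip is hidden behind the fingers.

Run:
```python
from h import *
for f in("w1","s2"):
    d=np.load(f+".npz");W=d["W"];h=cv2.cvtColor(d["img"],cv2.COLOR_RGB2HSV).astype(int)
    m=(h[...,0]>135)&(h[...,0]<165)&(h[...,1]>60)&(W[...,1]<-.1)&(W[...,1]>-.33)&(W[...,0]<.68)&(W[...,2]>.09)
    P=W[m];A=P
    c0=np.median(P,0);nn=None
    for _ in range(6):
        c0=P.mean(0);nn=np.linalg.svd(P-c0,full_matrices=0)[2][2];e=(A-c0)@nn;P=A[abs(e)<.004]
    nn=nn*np.sign(nn[2]);yaw=np.arctan2(nn[1],nn[0])
    print(f,len(A),len(P),c0.round(3),nn.round(3),"angle",np.arctan2(nn[0],nn[2]),"yaw",np.degrees(yaw),P.min(0).round(3),P.max(0).round(3))
    Y=np.array([-np.sin(yaw),np.cos(yaw),0]);v=A@Y;print(" y ext",np.percentile(v,[.5,99.5]),"e of outliers")
    X=np.cross(Y,nn);s=A@X;print(" along",np.percentile(s,[0,1,99,100]).round(3))
    B=A[e<-.006] ;B=A[(A[:,2]>.27)]
    if len(B):
        for z0 in np.arange(.26,.32,.006):
            b=A[(A[:,2]>=z0)&(A[:,2]<z0+.006)]
            if len(b): print("  z%.3f"%z0,len(b),np.median(b,0).round(3),b[:,1].min().round(3),b[:,1].max().round(3))
```

```text
w1 16324 15910 [ 0.607 -0.217  0.195] [ 0.828 -0.059  0.558] angle 0.9776266129524015 yaw -4.056613370282929 [ 0.546 -0.308  0.112] [ 0.666 -0.124  0.277]
 y ext [-0.26052014 -0.07903201] e of outliers
 along [-0.067 -0.063  0.279  0.283]
  z0.260 157 [ 0.557 -0.287  0.263] -0.301 -0.274
  z0.266 152 [ 0.553 -0.289  0.269] -0.301 -0.277
  z0.272 86 [ 0.549 -0.29   0.274] -0.301 -0.28
s2 2373 1645 [ 0.586 -0.219  0.221] [ 0.827 -0.056  0.56 ] angle 0.9756738285501426 yaw -3.8776443520681796 [ 0.532 -0.307  0.123] [ 0.656 -0.125  0.294]
 y ext [-0.26400008 -0.08856417] e of outliers
 along [-0.301 -0.121  0.259  0.27 ]
  z0.260 40 [ 0.56  -0.208  0.262] -0.3 -0.127
  z0.266 83 [ 0.554 -0.22   0.27 ] -0.301 -0.128
  z0.272 118 [ 0.55  -0.207  0.276] -0.301 -0.124
  z0.278 265 [ 0.534 -0.241  0.281] -0.301 -0.123
  z0.284 242 [ 0.539 -0.217  0.286] -0.3 -0.125
  z0.290 156 [ 0.528 -0.21   0.293] -0.24 -0.156
  z0.296 178 [ 0.511 -0.208  0.299] -0.239 -0.18
  z0.302 40 [ 0.5   -0.213  0.303] -0.236 -0.185
```

move_arm(
  series=[
    [17, 50, 0, 0, 0, 0, 255],
    [0, 11, 0, 0, -10, 0, 255],
    [0, 0, 0, 0, -10, 0, 255],
    [0, 0, 0, 0, -10, 0, 255],
    [0, 0, 0, 0, 0, 0, 255],
  ],
)

```text
t: 2.45
position: [0.6297, -0.21, 0.3596]
orientation: [-3.003, 0.097, 0.835]
wrist_force: [1.1, -0.2, -2.4]
grip_width: 0.0008
```

```bash
cat > g.py <<'E'
from h import *
B=R.from_euler("z",-4.0,degrees=True).as_matrix()
def show():
    st=manip.get_state();M=B.T@R.from_rotvec(st["orientation"]).as_matrix();p=B.T@st["position"]
    print("t %.2f"%st["t"],"box-yaw frame p",p.round(4),"toolx",M[:,0].round(3),"toolz",M[:,2].round(3),"F",(B.T@st["wrist_force"]).round(1),"q",st["qpos"].round(2))
if __name__=="__main__":show()
E
python3 g.py
```

```text
t 2.45 box-yaw frame p [ 0.6428 -0.1656  0.3596] toolx [ 0.856  0.006 -0.516] toolz [-0.516  0.003 -0.856] F [ 1.1 -0.2 -2.4] q [-0.36  0.82  0.51 -0.2   2.33  1.18]
```

move_arm(
  series=[
    [9, 4, 30, 0, 0, 0, 255],
    [9, 0, 30, 0, 0, 0, 255],
    [9, 0, 30, 0, 0, 0, 255],
    [0, 0, 15, 0, 0, 0, 255],
    [0, 0, 0, 0, 0, 0, 255],
  ],
)

```text
t: 3.08
position: [0.5971, -0.2125, 0.2722]
orientation: [-3.018, 0.105, 0.802]
wrist_force: [0.7, 0.3, -0.8]
grip_width: 0.0004
```

Run:
```python
from g import *
show();s=cam("side");save("s3.png",s["img"][130:310,220:420],3)
```

```text
t 3.08 box-yaw frame p [ 0.6105 -0.1703  0.2722] toolx [ 0.868  0.    -0.496] toolz [-0.496 -0.001 -0.868] F [ 0.7  0.3 -0.8] q [-0.38  0.68  0.87 -0.17  2.08  1.21]
```

View pics/s3.png

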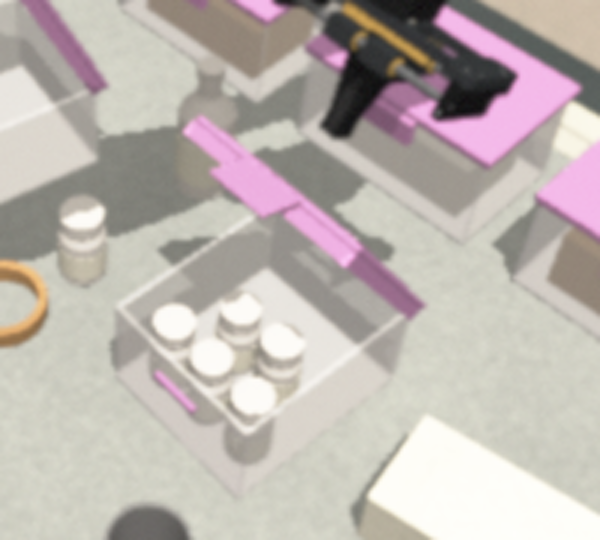

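move_arm(
  series=[
    [-4, 0, 11, 0, 0, 0, 255],
    [-4, 0, 11, 0, 0, 0, 255],
    [-3, 0, 10, 0, 0, 0, 255],
    [-3, 0, 10, 0, 0, 0, 255],
    [-3, 0, 10, 0, 0, 0, 255],
  ],
)

```text
t: 3.75
position: [0.5575, -0.2107, 0.2341]
orientation: [-3.018, 0.105, 0.804]
wrist_force: [0.6, 0.1, 1.6]
grip_width: 0.0005
```

move_arm(
  series=[
    [-3, 0, 10, 0, 0, 0, 255],
    [-3, 0, 10, 0, 0, 0, 255],
    [-3, 0, 10, 0, 0, 0, 255],
    [-3, 0, 10, 0, 0, 0, 255],
    [0, 0, 0, 0, 0, 0, 255],
  ],
)

```text
t: 4.38
position: [0.526, -0.2085, 0.2034]
orientation: [-3.014, 0.105, 0.81]
wrist_force: [0.4, -0.0, -0.1]
grip_width: 0.0
```

Run:
```python
from g import *
show();s=cam("side");save("s4.png",s["img"][130:310,220:420],3)
```

```text
t 4.38 box-yaw frame p [ 0.5393 -0.1713  0.2034] toolx [ 0.865  0.    -0.501] toolz [-0.501  0.001 -0.865] F [ 0.4 -0.  -0.1] q [-0.41  0.53  1.21 -0.18  1.89  1.22]
```

View pics/s4.png

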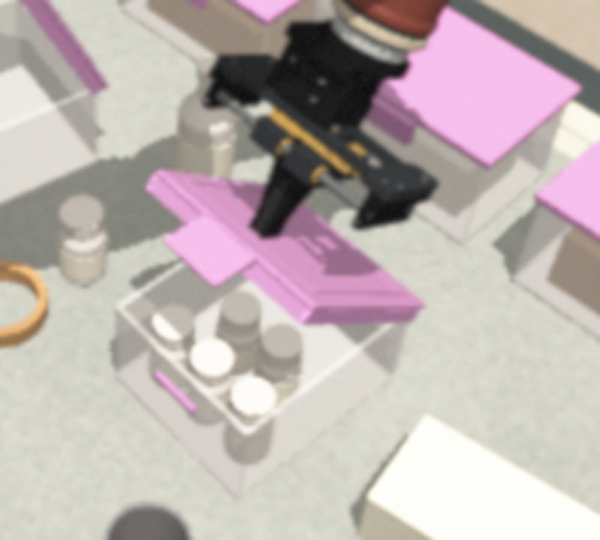

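move_arm(
  series=[
    [0, 0, 11, 0, 4, 0, 255],
    [0, 0, 11, 0, 4, 0, 255],
    [0, 0, 11, 0, 4, 0, 255],
    [0, 0, 11, 0, 4, 0, 255],
    [0, 0, 11, 0, 4, 0, 255],
  ],
)

```text
t: 5.05
position: [0.5069, -0.2074, 0.1541]
orientation: [-3.123, 0.109, 0.268]
wrist_force: [-0.7, -0.2, 1.7]
grip_width: 0.0005
```

move_arm(
  series=[
    [0, 0, 10, 0, 4, 0, 255],
    [0, 0, 6, 0, 3, 0, 255],
    [0, 0, 4, 0, 2, 0, 255],
    [0, 0, 2, 0, 0, 0, 255],
    [0, 0, 0, 0, 0, 0, 255],
  ],
)

```text
t: 5.68
position: [0.5041, -0.2072, 0.132]
orientation: [-3.139, 0.11, 0.028]
wrist_force: [0.3, -0.4, 0.0]
grip_width: 0.0004
```

```bash
python3 g.py
```

```text
t 5.67 box-yaw frame p [ 0.5174 -0.1715  0.132 ] toolx [ 1.    -0.    -0.018] toolz [-0.018 -0.    -1.   ] F [ 0.3 -0.4  0. ] q [-0.53  0.1   1.79 -0.01  1.27  1.11]
```

Shut face should be at z≈0.119 to 0.121, so continue down in small steps until the force builds.

move_arm(
  series=[
    [0, 0, 4, 0, 0, 0, 255],
    [0, 0, 4, 0, 0, 0, 255],
    [0, 0, 3, 0, 0, 0, 255],
    [0, 0, 2, 0, 0, 0, 255],
    [0, 0, 0, 0, 0, 0, 255],
  ],
)

```text
t: 6.3
position: [0.5036, -0.2069, 0.1184]
orientation: [-3.139, 0.11, 0.028]
wrist_force: [-0.4, 0.6, 0.1]
grip_width: 0.0007
```

move_arm(
  series=[
    [0, 0, 2, 0, 0, 0, 255],
    [0, 0, 0, 0, 0, 0, 255],
  ],
)

```text
t: 6.55
position: [0.5037, -0.207, 0.1167]
orientation: [-3.139, 0.11, 0.027]
wrist_force: [-0.7, 0.2, 0.3]
grip_width: 0.0005
```

move_arm(
  series=[
    [0, 0, 2, 0, 0, 0, 255],
    [0, 0, 2, 0, 0, 0, 255],
  ],
)

```text
t: 6.8
position: [0.5035, -0.2071, 0.1127]
orientation: [-3.139, 0.11, 0.028]
wrist_force: [-0.5, -0.1, 0.9]
grip_width: 0.0002
```

Run:
```python
from g import *
show();s=cam("side");save("s5.png",s["img"][130:310,220:420],3);np.savez("s5",W=cloud(s),img=s["img"])
```

```text
t 6.80 box-yaw frame p [ 0.5167 -0.1715  0.1127] toolx [ 1.    -0.    -0.018] toolz [-0.018 -0.    -1.   ] F [-0.5 -0.1  0.9] q [-0.53  0.12  1.81 -0.01  1.23  1.11]
```

View pics/s5.png

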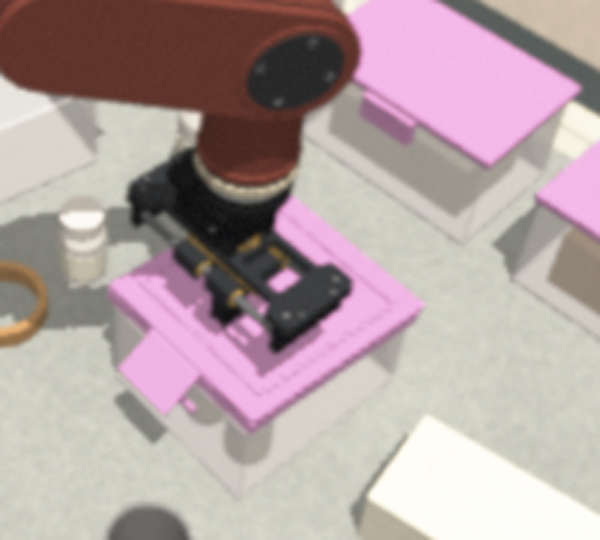

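The lid lies on, or nearly on, the rim, and the clip sticks out at (160,370). I'll press on until there is clear force.

move_arm(
  series=[
    [0, 0, 2, 0, 0, 0, 255],
    [0, 0, 0, 0, 0, 0, 255],
  ],
)

```text
t: 7.1
position: [0.5035, -0.207, 0.1106]
orientation: [-3.139, 0.11, 0.027]
wrist_force: [-0.3, 0.1, -0.2]
grip_width: 0.0006
```

Run:
```python
from g import *
show()
d=np.load("s5.npz");W=d["W"]@B;h=cv2.cvtColor(d["img"],cv2.COLOR_RGB2HSV).astype(int)
m=(h[...,0]>135)&(h[...,0]<165)&(h[...,1]>60)&(abs(W[...,0]-.56)<.16)&(abs(W[...,1]+.17)<.1)
P=W[m]
for x in np.arange(.41,.68,.015):
    b=P[abs(P[:,0]-x)<.0075]
    if len(b)>5: print(x.round(3),len(b),np.median(b[:,2]).round(4))
```

```text
t 7.10 box-yaw frame p [ 0.5167 -0.1714  0.1106] toolx [ 1.    -0.    -0.018] toolz [-0.018  0.    -1.   ] F [-0.3  0.1 -0.2] q [-0.53  0.12  1.81 -0.01  1.22  1.11]
0.425 115 0.1211
0.44 148 0.1295
0.455 338 0.1364
0.47 340 0.14
0.485 376 0.1388
0.5 353 0.1368
0.515 298 0.1352
0.53 153 0.1335
0.545 134 0.1326
0.56 90 0.1302
0.575 92 0.1285
0.59 109 0.1271
0.605 84 0.1253
0.62 105 0.1233
0.635 217 0.1219
0.65 239 0.1207
0.665 122 0.1187
```

Run:
```python
from g import *
for n in("wrist","scene","side"):
    s=cam(n);W=cloud(s)@B;h=cv2.cvtColor(s["img"],cv2.COLOR_RGB2HSV).astype(int)
    m=(h[...,0]>135)&(h[...,0]<165)&(h[...,1]>60)&(abs(W[...,0]-.56)<.16)&(abs(W[...,1]+.17)<.1)
    P=W[m];print(n,len(P),[(x.round(3),np.median(P[abs(P[:,0]-x)<.01][:,2]).round(4)) for x in np.arange(.41,.68,.02)])
    if n=="wrist":save("w6.png",s["img"],1.2)
show()
```

```text
wrist 39401 [(np.float64(0.41), np.float64(nan)), (np.float64(0.43), np.float64(nan)), (np.float64(0.45), np.float64(nan)), (np.float64(0.47), np.float64(0.1359)), (np.float64(0.49), np.float64(0.1354)), (np.float64(0.51), np.float64(0.133)), (np.float64(0.53), np.float64(0.1316)), (np.float64(0.55), np.float64(0.1303)), (np.float64(0.57), np.float64(0.1282)), (np.float64(0.59), np.float64(0.1263)), (np.float64(0.61), np.float64(0.1246)), (np.float64(0.63), np.float64(0.1231)), (np.float64(0.65), np.float64(0.1215)), (np.float64(0.67), np.float64(nan))]
scene 2176 [(np.float64(0.41), np.float64(nan)), (np.float64(0.43), np.float64(0.1206)), (np.float64(0.45), np.float64(0.1334)), (np.float64(0.47), np.float64(0.1369)), (np.float64(0.49), np.float64(0.1356)), (np.float64(0.51), np.float64(0.1343)), (np.float64(0.53), np.float64(0.1313)), (np.float64(0.55), np.float64(0.1296)), (np.float64(0.57), np.float64(0.127)), (np.float64(0.59), np.float64(0.1254)), (np.float64(0.61), np.float64(0.1235)), (np.float64(0.63), np.float64(0.1214)), (np.float64(0.65), np.float64(0.1198)), (np.float64(0.67), np.float64(0.1179))]
side 3329 [(np.float64(0.41), np.float64(0.1183)), (np.float64(0.43), np.float64(0.1204)), (np.float64(0.45), np.float64(0.1317)), (np.float64(0.47), np.float64(0.1369)), (np.float64(0.49), np.float64(0.1357)), (np.float64(0.51), np.float64(0.1336)), (np.float64(0.53), np.float64(0.1316)), (np.float64(0.55), np.float64(0.1303)), (np.float64(0.57), np.float64(0.1272)), (np.float64(0.59), np.float64(0.1257)), (np.float64(0.61), np.float64(0.1238)), (np.float64(0.63), np.float64(0.1218)), (np.float64(0.65), np.float64(0.1205)), (np.float64(0.67), np.float64(0.1185))]
t 7.25 box-yaw frame p [ 0.5168 -0.1713  0.1107] toolx [ 1.    -0.    -0.017] toolz [-0.017  0.    -1.   ] F [ 1.  -0.2 -0.1] q [-0.53  0.12  1.81 -0.01  1.23  1.11]
  return _methods._mean(a, axis=axis, dtype=dtype,
  ret = ret.dtype.type(ret / rcount)
```

View pics/w6.png

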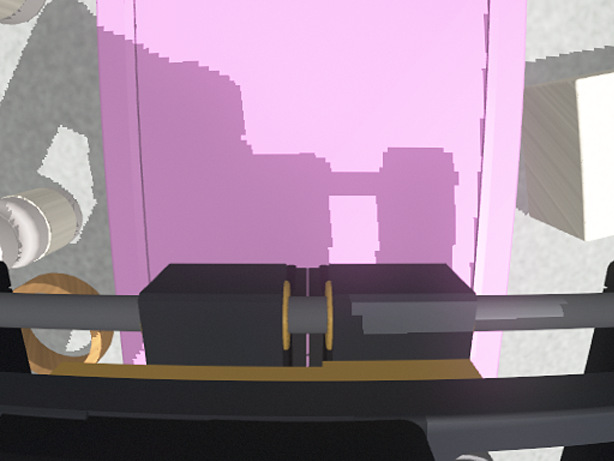

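The lid tracks the fingers, but the real contact lies about 22 mm above the reported TCP. The lid is still about 5° open, so roughly 13 mm more is needed at this spot.

move_arm(
  series=[
    [0, 0, 3, 0, 0, 0, 255],
    [0, 0, 3, 0, 0, 0, 255],
    [0, 0, 3, 0, 0, 0, 255],
    [0, 0, 2, 0, 0, 0, 255],
    [0, 0, 0, 0, 0, 0, 255],
  ],
)

```text
t: 7.88
position: [0.5033, -0.2069, 0.0995]
orientation: [-3.139, 0.11, 0.028]
wrist_force: [-0.1, -0.0, 0.1]
grip_width: 0.0007
```

```bash
cat >> g.py <<'E'
def prof(n):
    s=cam(n);W=cloud(s)@B;h=cv2.cvtColor(s["img"],cv2.COLOR_RGB2HSV).astype(int)
    m=(h[...,0]>135)&(h[...,0]<165)&(h[...,1]>60)&(abs(W[...,0]-.56)<.16)&(abs(W[...,1]+.17)<.1)
    P=W[m];print(n,len(P),[(float(x.round(3)),float(np.median(Q[:,2]).round(4))) for x in np.arange(.41,.68,.02) if len(Q:=P[abs(P[:,0]-x)<.01])>5]);return s,W
E
python3 -c "
from g import *
show();prof('side');prof('wrist');print(manip.get_state()['joint_efforts'].round(1))"
```

```text
t 7.88 box-yaw frame p [ 0.5165 -0.1713  0.0995] toolx [ 1.    -0.    -0.018] toolz [-0.018  0.    -1.   ] F [-0.1 -0.   0.1] q [-0.53  0.14  1.82 -0.01  1.2   1.11]
side 3296 [(0.43, 0.104), (0.45, 0.1177), (0.47, 0.1231), (0.49, 0.1234), (0.51, 0.1225), (0.53, 0.1217), (0.55, 0.1218), (0.57, 0.1208), (0.59, 0.1203), (0.61, 0.1202), (0.63, 0.1195), (0.65, 0.1194), (0.67, 0.1179)]
wrist 40172 [(0.47, 0.123), (0.49, 0.1228), (0.51, 0.1222), (0.53, 0.122), (0.55, 0.1218), (0.57, 0.1212), (0.59, 0.1207), (0.61, 0.1204), (0.63, 0.1201)]
[ -0.  -42.3 -35.7   0.    0.   -0. ]
```

move_arm(
  series=[
    [0, 0, 2, 0, 0, 0, 255],
    [0, 0, 1, 0, 0, 0, 255],
    [0, 0, 0, 0, 0, 0, 255],
  ],
)

```text
t: 8.35
position: [0.5034, -0.207, 0.0967]
orientation: [-3.139, 0.11, 0.027]
wrist_force: [0.2, 0.1, 0.3]
grip_width: 0.0003
```

move_arm(
  series=[
    [0, 0, 1, 0, 0, 0, 255],
    [0, 0, 0, 0, 0, 0, 255],
  ],
)

```text
t: 8.6
position: [0.5033, -0.207, 0.0959]
orientation: [-3.139, 0.11, 0.027]
wrist_force: [-0.0, 0.3, 1.5]
grip_width: 0.0002
```

```bash
python3 -c "
from g import *
show();prof('side');prof('wrist')"
```

```text
t 8.60 box-yaw frame p [ 0.5166 -0.1714  0.0959] toolx [ 1.     0.    -0.017] toolz [-0.017 -0.    -1.   ] F [-0.   0.3  1.5] q [-0.53  0.14  1.82 -0.01  1.2   1.11]
side 3158 [(0.43, 0.0982), (0.45, 0.113), (0.47, 0.1188), (0.49, 0.1193), (0.51, 0.1191), (0.53, 0.119), (0.55, 0.1194), (0.57, 0.1186), (0.59, 0.1183), (0.61, 0.1188), (0.63, 0.1189), (0.65, 0.1189), (0.67, 0.1178)]
wrist 40525 [(0.47, 0.1187), (0.49, 0.1188), (0.51, 0.1188), (0.53, 0.119), (0.55, 0.1191), (0.57, 0.1189), (0.59, 0.119), (0.61, 0.119), (0.63, 0.1192)]
```

move_arm(
  series=[
    [0, 0, 1, 0, 0, 0, 255],
    [0, 0, 1, 0, 0, 0, 255],
    [0, 0, 0, 0, 0, 0, 255],
  ],
)

```text
t: 9.07
position: [0.5034, -0.2071, 0.0957]
orientation: [-3.139, 0.109, 0.027]
wrist_force: [-6.6, 3.0, 14.2]
grip_width: 0.0005
```

Pressing builds 14 N with z stuck, so the lid is shut and level on the rim. Next I lift, move in front of the clip and tilt the tool 20° so the body stays clear of the lid.

move_arm(
  series=[
    [0, 0, -30, 0, 0, 0, 255],
    [0, 0, -40, 0, 0, 0, 255],
    [-50, 0, 0, 0, 0, 0, 255],
    [-50, 0, 0, 0, 0, 0, 255],
    [-17, 0, 0, 0, 10.5, 0, 255],
  ],
)

```text
t: 9.7
position: [0.3878, -0.1989, 0.1658]
orientation: [3.122, -0.106, 0.264]
wrist_force: [-0.5, 0.1, 1.0]
grip_width: 0.0004
```

move_arm(
  series=[
    [0, 0, 0, 0, 10.5, 0, 255],
    [0, 0, 0, 0, 0, 0, 255],
  ],
)

```text
t: 9.95
position: [0.3847, -0.1982, 0.1637]
orientation: [3.08, -0.115, 0.542]
wrist_force: [0.3, -0.4, 0.5]
grip_width: 0.0004
```

```bash
python3 -c "
from g import *
show();s,W=prof('side');s,W=prof('wrist')
"
```

```text
t 9.95 box-yaw frame p [ 0.3976 -0.1709  0.1637] toolx [ 0.94  -0.005  0.341] toolz [ 0.341 -0.001 -0.94 ] F [ 0.3 -0.4  0.5] q [-0.88 -0.55  2.31  0.27  1.15  0.69]
side 4452 [(0.43, 0.0987), (0.45, 0.1129), (0.47, 0.1187), (0.49, 0.119), (0.51, 0.1188), (0.53, 0.1188), (0.55, 0.1186), (0.57, 0.1187), (0.59, 0.1189), (0.61, 0.1185), (0.63, 0.1185), (0.65, 0.1188), (0.67, 0.1184)]
wrist 37468 [(0.41, 0.2677), (0.43, 0.0976), (0.45, 0.1118), (0.47, 0.1189), (0.49, 0.1193), (0.51, 0.1191), (0.53, 0.1191), (0.55, 0.1192), (0.57, 0.1192), (0.59, 0.1192)]
```

move_arm(
  series=[
    [0, 0, 30, 0, 0, 0, 255],
    [-2, 0, 30, 0, 0, 0, 255],
    [-2, 0, 15, 0, 0, 0, 255],
    [0, 0, 0, 0, 0, 0, 255],
  ],
)

```text
t: 10.55
position: [0.4106, -0.1997, 0.0931]
orientation: [3.084, -0.104, 0.538]
wrist_force: [0.4, -0.7, 1.2]
grip_width: 0.0003
```

Run:
```python
from g import *
show();s=cam("side");save("s7.png",s["img"][150:320,200:400],3)
```

```text
t 10.55 box-yaw frame p [ 0.4235 -0.1706  0.0931] toolx [0.941 0.002 0.338] toolz [ 0.338  0.003 -0.941] F [ 0.4 -0.7  1.2] q [-0.82 -0.37  2.33  0.29  0.95  0.68]
```

View pics/s7.png

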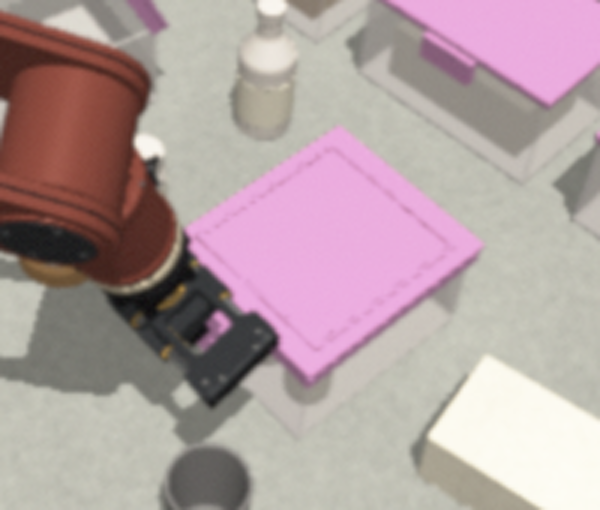

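The lid is shut, the cup at (208,490) is clear of the hand, and the fingertips hover over the clip (pink patch at 212,332).

move_arm(
  series=[
    [1, 0, 10, 0, 0, 0, 255],
    [0, 0, 9, 0, 0, 0, 255],
    [2, 0, 5, 0, 0, 0, 255],
    [1, 0, 5, 0, 0, 0, 255],
    [0, 0, 0, 0, 0, 0, 255],
  ],
)

```text
t: 11.22
position: [0.4233, -0.2014, 0.0679]
orientation: [3.08, -0.108, 0.543]
wrist_force: [0.3, 0.1, -0.7]
grip_width: 0.0002
```

move_arm(
  series=[
    [3, 0, 4, 0, 0, 0, 255],
    [3, 0, 4, 0, 0, 0, 255],
    [3, 0, 2, 0, 0, 0, 255],
    [2, 0, 2, 0, 0, 0, 255],
    [0, 0, 0, 0, 0, 0, 255],
  ],
)

```text
t: 11.85
position: [0.4371, -0.2024, 0.0604]
orientation: [3.081, -0.106, 0.54]
wrist_force: [-8.6, 1.1, 6.8]
grip_width: 0.0006
```

Run:
```python
from g import *
show();prof("wrist");s,W=prof("side");save("s8.png",s["img"][150:320,200:400],3)
```

```text
t 11.85 box-yaw frame p [ 0.4502 -0.1714  0.0604] toolx [0.94  0.001 0.34 ] toolz [ 0.34  0.   -0.94] F [-8.7  0.5  6.8] q [-0.77 -0.24  2.31  0.3   0.83  0.69]
wrist 81555 [(0.41, 0.1597), (0.43, 0.2013), (0.45, 0.1163), (0.47, 0.1189), (0.49, 0.1191), (0.51, 0.119), (0.53, 0.1191), (0.55, 0.1191), (0.57, 0.1181)]
side 4176 [(0.41, 0.2445), (0.43, 0.1911), (0.45, 0.1118), (0.47, 0.1187), (0.49, 0.1189), (0.51, 0.1186), (0.53, 0.1185), (0.55, 0.1186), (0.57, 0.1186), (0.59, 0.1188), (0.61, 0.1188), (0.63, 0.1187), (0.65, 0.1193), (0.67, 0.1185)]
```

move_arm(
  series=[
    [2, 0, 1, 0, 0, 0, 255],
    [2, 0, 1, 0, 0, 0, 255],
    [0, 0, 0, 0, 0, 0, 255],
  ],
)

```text
t: 12.32
position: [0.4383, -0.2023, 0.0589]
orientation: [3.084, -0.103, 0.53]
wrist_force: [-33.6, 2.1, 21.8]
grip_width: 0.0006
```

```bash
python3 g.py
```

```text
t 12.32 box-yaw frame p [ 0.4513 -0.1712  0.0589] toolx [0.943 0.003 0.334] toolz [ 0.334  0.001 -0.943] F [-33.7  -0.3  21.8] q [-0.76 -0.23  2.3   0.3   0.83  0.7 ]
```

Clip is pressed firmly (34 N). Back off along -x, then up.

move_arm(
  series=[
    [-9, 0, -3, 0, 0, 0, 255],
    [-14, 0, -5, 0, 0, 0, 255],
    [-15, 0, -40, 0, 0, 0, 255],
    [-10, 0, -50, 0, 0, 0, 255],
    [0, 0, -50, 0, 0, 0, 255],
  ],
)

```text
t: 12.95
position: [0.3458, -0.1957, 0.1838]
orientation: [3.08, -0.108, 0.544]
wrist_force: [1.3, -0.8, 0.5]
grip_width: 0.0004
```

move_arm(
  series=[
    [0, 0, -50, 0, 0, 0, 255],
    [0, -50, 0, 0, 0, 0, 255],
    [0, -50, 0, 0, 0, 0, 255],
    [0, -50, 0, 0, 0, 0, 255],
    [0, 0, 0, 0, 0, 0, 255],
  ],
)

```text
t: 13.58
position: [0.3558, -0.044, 0.2304]
orientation: [3.09, -0.087, 0.526]
wrist_force: [0.3, -0.5, 0.0]
grip_width: 0.0002
```

Run:
```python
from g import *
show();s,W=prof("side");prof("scene")
h=cv2.cvtColor(s["img"],cv2.COLOR_RGB2HSV).astype(int)
m=(h[...,0]>135)&(h[...,0]<165)&(h[...,1]>60)&(W[...,0]>.4)&(W[...,0]<.47)&(abs(W[...,1]+.17)<.035)
for z in np.arange(.07,.125,.005):
    b=W[m&(abs(W[...,2]-z)<.0025)]
    if len(b): print(z.round(3),len(b),np.median(b[:,0]).round(4))
a=s["img"][150:320,180:380];save("s9.png",a,3)
save("s10.png",cam("scene")["img"],1.5)
```

```text
t 13.57 box-yaw frame p [ 0.358  -0.0191  0.2304] toolx [0.944 0.012 0.331] toolz [ 0.331  0.008 -0.944] F [ 0.4 -0.5  0. ] q [-0.5  -0.91  2.36  0.15  1.39  1.12]
side 4808 [(0.45, 0.1115), (0.47, 0.1187), (0.49, 0.1189), (0.51, 0.1189), (0.53, 0.1186), (0.55, 0.1187), (0.57, 0.1187), (0.59, 0.1185), (0.61, 0.1187), (0.63, 0.1187), (0.65, 0.1189), (0.67, 0.1182)]
scene 5087 [(0.45, 0.1167), (0.47, 0.1186), (0.49, 0.1186), (0.51, 0.1183), (0.53, 0.1184), (0.55, 0.1184), (0.57, 0.1184), (0.59, 0.1184), (0.61, 0.1184), (0.63, 0.1181), (0.65, 0.1186), (0.67, 0.118)]
0.075 2 0.4523
0.08 14 0.4513
0.085 13 0.451
0.09 24 0.4512
0.095 13 0.4509
0.1 12 0.4505
0.105 22 0.451
0.11 26 0.4518
0.115 77 0.4567
0.12 101 0.4611
```

View pics/s9.png

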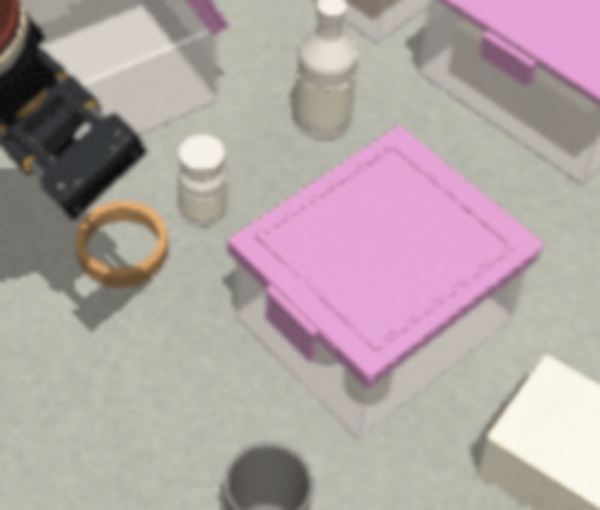

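View pics/s10.png

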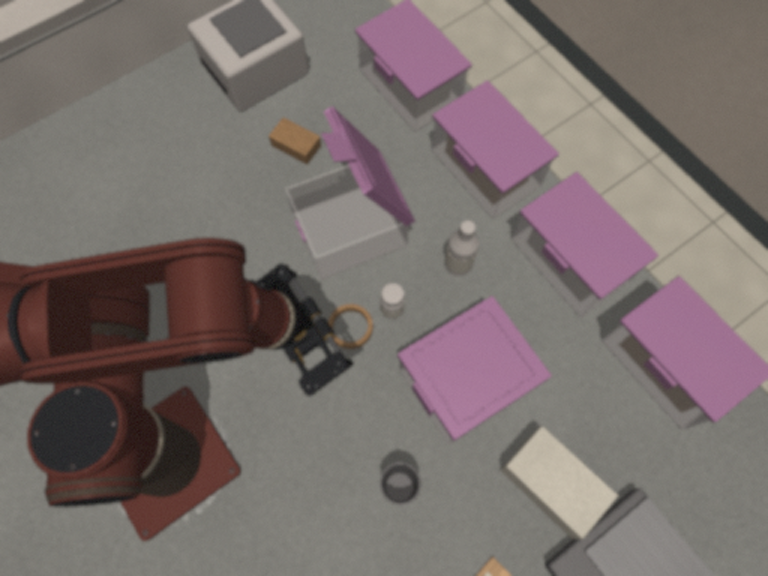

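The lid is level and the clip is vertical on the front (s9 at about 292,322). The jar, tape, cup, flask and spare box all stand as before. Joint 2 is near its range end, so I'll ease it off before handing in.

move_arm(
  series=[
    [20, 0, 0, 0, 0, 0, 255],
    [20, 0, 0, 0, 0, 0, 255],
    [0, 0, 0, 0, 0, 0, 255],
  ],
)

```text
t: 14.1
position: [0.3925, -0.0545, 0.2434]
orientation: [3.086, -0.114, 0.523]
wrist_force: [-0.3, 0.1, -0.6]
grip_width: 0.0006
```

```bash
python3 -c "
from g import *
show();prof('side');print(manip.finish_job())"
```

```text
t 14.10 box-yaw frame p [ 0.3954 -0.027   0.2434] toolx [ 0.944 -0.005  0.329] toolz [ 0.329  0.001 -0.944] F [-0.3  0.1 -0.6] q [-0.46 -0.77  2.27  0.13  1.32  1.17]
side 4800 [(0.45, 0.1119), (0.47, 0.1188), (0.49, 0.1189), (0.51, 0.1187), (0.53, 0.1185), (0.55, 0.1188), (0.57, 0.1189), (0.59, 0.1187), (0.61, 0.1187), (0.63, 0.1187), (0.65, 0.119), (0.67, 0.1182)]
the job is handed in; nothing more can be done
None
```

I pushed the packed box's lid shut with the closed fingertips, then folded its clip down flat against the front. The job was handed in at 14.1 s with the arm clear.

**Last checks:**
- **Lid:** it is level at z ≈ 0.119 m along its whole length. Pressing on it at the end gave about 14 N with no further movement.
- **Clip:** it is vertical on the box front, with its face at a constant x ≈ 0.451 m from z = 0.075 to 0.11 m. It held against about 40 N of wrist force, pressed by the fingertips.
- **Everything else:** in the final pictures the spare box is still open, and the jar, flask, tape, cup and cartons stand where they did. I judged this by eye and did not re-measure it. The pots are now hidden under the lid; nothing pressed on them.

**Disagreements:**
- The fingertip contact turned out to be about 23 mm above the reported TCP. I found this from the cameras while closing the lid and allowed for it when pushing the clip.
- The wrist force read about zero while the lid was moving, so I judged the closing by depth images rather than force.
- While backing away, joint 2 read -0.91 rad (rounded), which is the end of its range. I moved it to -0.77 before handing in, but can't rule out that it slightly passed the limit.

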